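# Spindle from sloping rack to inspection stand by way of a V-block

## Robot

A 6-joint arm with a two-finger parallel gripper is mounted at the origin on the work surface; the furniture and walls round the work are solid. World frame = base frame: x ahead of the robot, y to its left, z up, the work surface at z = 0. Lengths are in m, angles in rad, forces in N, time in s.
With the tool pointing down it reaches from about 0.35 to 0.875 m from the base axis. Payload 4.2 kg.
Tool frame: the origin (TCP) lies at the centre of the arm's flange, where the gripper is bolted on; the fingertips stand tip_reach ahead of it and the grasp point (between the pads) lies 155 mm ahead of it (tip_reach is the distance from the TCP to the fingertips, in m); z points along the fingers, y is the line along which they close (so a half turn about z gives the same grasp; the last joint's range is limited). The gripper opens to 85 mm and grips with 20 to 120 N. Pads are 22 mm wide; open, the fingers measure 114 mm over their backs; the gripper's body (76 mm by 85 mm) begins 54 mm behind the grasp point. The pads swing forward as they close: fully open they stand 13 mm farther back than shut.
Start: joints at [-1.076, 0.385, 0.008, 0, -1.194, -0.259], TCP at [0.146, -0.608, 0.405] pointing down, gripper open.
Joint ranges: [-3.14, 3.14], [-1.21, 2.06], [-1.07, 1.41], [-3.16, 2.05], [-2.99, -0.16], [-3.1, 3.1]. Speed limits (rad/s): [2.79, 2.79, 3.14, 3.14, 3.14, 3.14].

## Interface

Orientations are given as a rotation vector (axis times angle).
In Python, from workcell import get_obs, camera, camera_params, sign_off, tip_reach gives the robot as it stands.
- The arm moves only by the tool arm_command, never from a script. Its argument "commands" is a list of rows, each a list of 4 numbers: the shift along the tool's x, y, z in mm, then the turn about the tool's z in degrees. A call has 1 to 10 rows; each row shifts and turns the commanded pose from where the row before left it, along the tool's axes as they then stand; what a row does not reach is not made up. A row lasts 1/10 s, in which the tool goes at most 50 mm and 8.59 degrees, less where a joint would pass 70% of its speed; a pose out of reach is approached as far as the arm can. A call with a gripper value outside its range is refused whole. "jaw" is the closure in counts, from 0 (fully open) to 255 (shut), set as the call begins (left out, the last holds). The fingers move at their own pace and stop on an object; "squeeze" is the grip in N (left out, the last holds). Time passes only in rows, so rows that do not move let the fingers close. It gives the time, the measured TCP pose, the force, the opening and the grip force at its end, in the units of the state.
- get_obs(): the state, without advancing time (a new reading comes with each control period).
- camera(name): name is "side" or "top" or "wrist"; returns the picture (384x512x3 uint8, red, green, blue); there is no depth.
- camera_params(name): a dict with "fx", "fy", "cx", "cy" (pixels), "D" ([k1, k2, p1, p2, k3] as OpenCV has them; the pictures are not rectified), "origin" and "orientation" of the camera in the world; the wrist camera has in their place "hand_eye" (4x4, takes a point from camera to tool coordinates, whose origin is the TCP and whose axes are the flange's). Camera axes: x right, y up, looking along -z (the intrinsics and any distortion apply to the point x, -y, -z); pixel columns grow to the right and rows downward; lengths in m; the calibration is good to about 2 mm. A picture is of the moment at which its call begins: read the wrist's pose just before it. camera_params takes no time and is no camera call.
- sign_off(): hands the job in; it is judged then, once.
The state is a dict: "t": time; "joints": joint angles; "dq": joint speeds; "tau": joint torques, N m; "eef_pos": TCP position; "tcp_rot": TCP orientation; "wrist_force": force on the tool from outside, world axes, zero at the start; "moment": the same for the moment, N m; "opening": opening from 0.0 (shut) to 1.0 (fully open); "grip_force": force on a finger pad.
Only numpy, scipy, OpenCV 4.12 (cv2) and the standard library are available. Lean on these libraries where they do the work, as an engineer would, in place of code of your own. Each camera call takes 0.05 s, during which the arm holds its last target. There are 200 camera calls.

## Task

Take the steel spindle by the upper end that sticks out of the sloping rack, lay it level in the twin V-block and let go of it. Then take it again by its middle and lay it in the inspection stand, in both V rests between the two tall end stops, and let go. Set it down each time rather than dropping it, and leave the rusty bush and the tape roll where they are.

Things in the scene. Friction and masses are not known exactly. Their poses are not given: they have to be found in the camera images.
- spindle_mid (a point): centre of the loose steel spindle: a bright round bar 200 mm long, 26 mm in diameter, about 0.25 kg, with a shallow groove 32 mm from either end (both ends alike). Its x axis runs along the bar, at the start from the upper to the lower end. At the start it leans at 45 degrees in the rack, upper end towards the robot, held only by its weight; its centre is then 112 mm above the bench.
- rack: fixed grey rack; origin under its base plate's centre (160 x 80 mm). A channel (110 mm long, 32 mm wide inside, open upwards, up to 127 mm high) rises at 45 degrees to its -x side, with a foot stop at the low end. The spindle's upper 90 mm stick out of it; 75 mm up from its centre its axis is 165 mm high with free space beside and below. It lifts straight up out of the rack.
- v_block: fixed dark steel twin V-block: base plate 110 (x) x 70 (y) x 12 mm; origin at the centre of its underside. Two uprights, 60 mm wide, 16 mm thick, 61 mm high, at x = +38 and -38 mm, each with a 90 degree V open upwards (42 mm wide at the mouth, 21 mm deep) running along x. Stands to the right of rack and stand, x axis pointing roughly away from the robot.
- v_block_seat (a point): where the spindle's centre is when it lies in the twin V-block: 58 mm above the bench; x axis along the Vs. Between the uprights 60 mm of the bar's length are free for the fingers, down to the base plate (12 mm high).
- stand: fixed aluminium inspection stand: base plate 250 (x) x 76 (y) x 12 mm; origin at the centre of its underside. Two V uprights 60 mm wide, 14 mm thick, 71 mm high at x = +60 and -60 mm (V as in the twin V-block), and at either end a tall end stop, a plate 103 mm high with its inner face at x = +110 or -110 mm. Both ends alike; x axis pointing roughly away from the robot.
- stand_seat (a point): where the spindle's centre is when it lies in the stand: 68 mm above the bench; x axis along the Vs. The bar has 10 mm to spare at each end stop. Between the uprights 106 mm of its length are free for the fingers, down to the base plate (12 mm high).
- old_bush_mid (a point): centre of a loose bystander: rusty steel bush standing upright, 52 mm across, 85 mm high; to be left alone.
- tape_roll_mid (a point): centre of a loose bystander: yellow roll of tape lying flat, 84 mm across, 19 mm high; to be left alone.
Mind the look-alikes: they are no part of the job. What is shaped like the part that bears spindle_mid but yellow is not meant.

How it is judged:
By the outcome, as a careful person would: the job done as asked, in the order asked, and still so for the second after the job is handed in, with the robot touching nothing.
It also fails if it takes over 58 s, if anything falls off the work surface, if the arm or the gripper's body presses on something with over 40 N, if the wrist force passes 120 N, or if a joint passes its speed limit or range.

## Working session

There is one attempt and no reset: what is moved stays moved. The work goes in short steps, Python scripts to look and compute and a tool call to move; the robot and the scene stay as the last step left them, time stands still between calls to the robot, and variables do not carry over. Pictures are saved under pics/ and viewed, at most 10 in all, crops included, and the job is handed in when it is done.

Besides the shell and the picture viewer there is one more tool, called as name([rows], argument=value, ...), one row to a line, values as JSON. arm_command: Moves the arm, as the interface text tells. Its arguments: {"type":"object","properties":{"commands":{"type":"array","items":{"type":"array","items":{"type":"number"}}},"jaw":{"type":"number"},"squeeze":{"type":"number"}},"required":["commands"]}

```bash
mkdir -p pics; ls
cat > h.py <<'E'
import numpy as np, cv2
from scipy.spatial.transform import Rotation as R
from workcell import get_obs, camera, camera_params, sign_off, tip_reach
def Rm(o):
    o=np.array(o,float)
    return o if o.shape==(3,3) else R.from_rotvec(o).as_matrix()
def cam(name,obs=None):
    p=camera_params(name)
    if 'hand_eye' in p:
        T=np.eye(4);T[:3,:3]=R.from_rotvec(obs['tcp_rot']).as_matrix();T[:3,3]=obs['eef_pos'];T=T@np.array(p['hand_eye'])
        C,M=T[:3,3],T[:3,:3]
    else: C,M=np.array(p['origin']),Rm(p['orientation'])
    K=np.array([[p['fx'],0,p['cx']],[0,p['fy'],p['cy']],[0,0,1.]])
    return C,M,K,np.array(p['D'])
def ray(c,px):
    C,M,K,D=c
    n=cv2.undistortPoints(np.array(px,float).reshape(-1,1,2),K,D).reshape(-1,2)
    d=np.c_[n[:,0],-n[:,1],-np.ones(len(n))]@M.T
    return C,d
def plane(c,px,z):
    C,d=ray(c,px); return C+d*((z-C[2])/d[:,2])[:,None]
def proj(c,P):
    C,M,K,D=c
    q=(np.array(P,float).reshape(-1,3)-C)@M; q=q*[1,-1,-1]
    return cv2.projectPoints(q,np.zeros(3),np.zeros(3),K,D)[0].reshape(-1,2)
def tri(c1,p1,c2,p2):
    a,d=ray(c1,[p1]);b,e=ray(c2,[p2]);d=d[0];e=e[0]
    s=np.linalg.lstsq(np.c_[d,-e],b-a,rcond=None)[0]
    return (a+s[0]*d+b+s[1]*e)/2, np.linalg.norm(a+s[0]*d-b-s[1]*e)
def grab(n,f):
    im=camera(n); cv2.imwrite('pics/'+f,im[:,:,::-1]); return im
E
python3 - <<'E'
from h import *
o=get_obs();print({k:np.round(v,3) for k,v in o.items()},tip_reach() if callable(tip_reach) else tip_reach)
for n in('top','side'):
    p=camera_params(n);print(n,p)
a=grab('top','t0.png');b=grab('side','s0.png')
cv2.imwrite('pics/t0b.png',cv2.resize(a[:,:,::-1],(800,600)));cv2.imwrite('pics/s0b.png',cv2.resize(b[:,:,::-1],(800,600)))
E
```

```text
pics
{'t': np.float64(0.0), 'joints': array([-1.076,  0.386,  0.007, -0.   , -1.194, -0.259]), 'dq': array([-0.002, -0.   , -0.   , -0.001, -0.001, -0.   ]), 'tau': array([-1.0000e-03, -3.9229e+01,  1.8839e+01,  4.1860e+00, -5.0000e-03,
        0.0000e+00]), 'eef_pos': array([ 0.146, -0.607,  0.404]), 'tcp_rot': array([ 3.690e-01, -3.119e+00, -3.000e-03]), 'wrist_force': array([-0.241, -0.147,  0.388]), 'moment': array([-0.006,  0.039, -0.035]), 'grip_force': np.float64(0.0), 'opening': np.float64(1.002)} 0.1734
top {'fx': 399.72888981860666, 'fy': 399.72888981860666, 'cx': 262.85468023736956, 'cy': 197.40232185444256, 'D': array([-0.02411611,  0.        ,  0.        ,  0.        ,  0.        ]), 'origin': array([0.39491136, 0.03026541, 1.32896049]), 'orientation': array([ 0.09143041, -0.06821647, -1.57804564])}
side {'fx': 407.89289671725555, 'fy': 407.89289671725555, 'cx': 251.67392923265317, 'cy': 195.24419590987608, 'D': array([-0.13284406,  0.        ,  0.        ,  0.        ,  0.        ]), 'origin': array([0.54433749, 1.0694276 , 1.02198684]), 'orientation': array([-0.0194773 ,  1.2763376 ,  2.85069768])}
```

View pics/t0b.png

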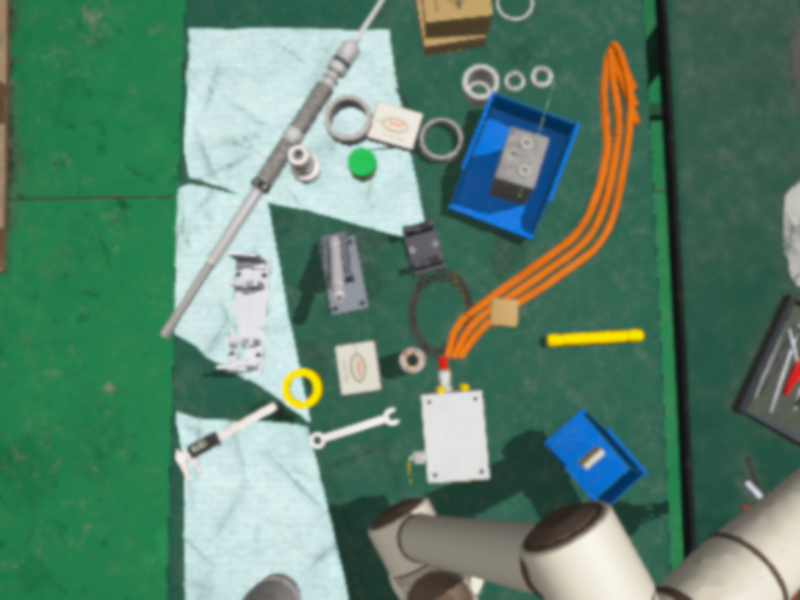

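View pics/s0b.png

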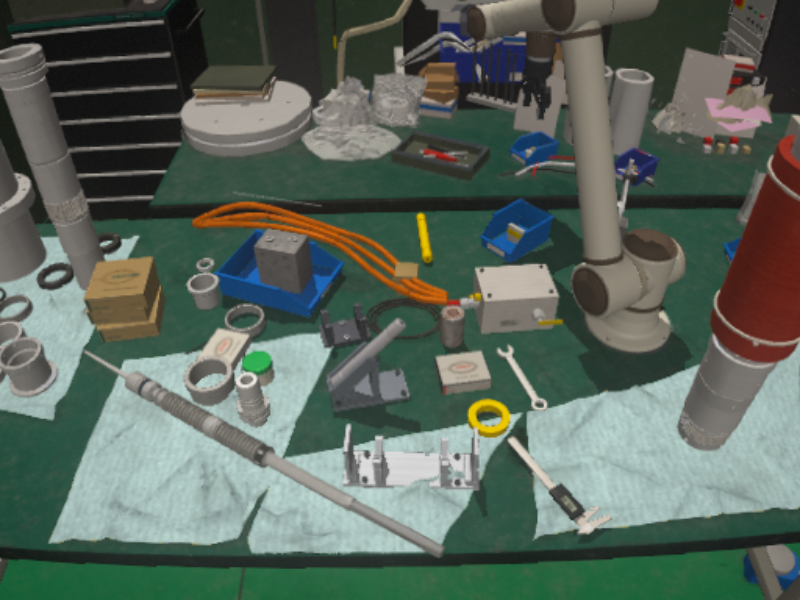

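Top (800x600 px): the rack is at (343,272), the stand at (250,313), the V-block at (423,247), the bush at (411,360) and the tape at (302,388). The yellow look-alike bar is at (595,338). Next I'll zoom in on the work area in both views.

Run:
```python
import cv2,numpy as np
a=cv2.imread('pics/t0.png')[135:265,130:300];b=cv2.imread('pics/s0.png')[185:320,205:325]
a=cv2.resize(a,None,fx=4,fy=4,interpolation=cv2.INTER_CUBIC);b=cv2.resize(b,None,fx=4.4,fy=4.4,interpolation=cv2.INTER_CUBIC)
for x in range(0,a.shape[1],80):cv2.putText(a,str(130+x//4),(x,10),0,.35,(0,0,255))
for y in range(0,a.shape[0],80):cv2.putText(a,str(135+y//4),(0,y+10),0,.35,(0,255,255))
for x in range(0,b.shape[1],88):cv2.putText(b,str(205+x*10//44),(x,10),0,.35,(0,0,255))
for y in range(0,b.shape[0],88):cv2.putText(b,str(185+y*10//44),(0,y+10),0,.35,(0,255,255))
cv2.imwrite('pics/ta.png',a);cv2.imwrite('pics/sa.png',b);print(a.shape,b.shape)
```

```text
(520, 680, 3) (594, 528, 3)
```

View pics/ta.png

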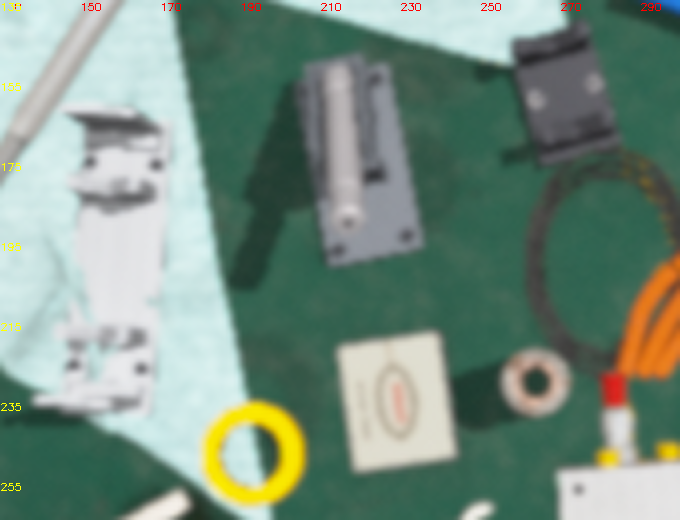

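View pics/sa.png

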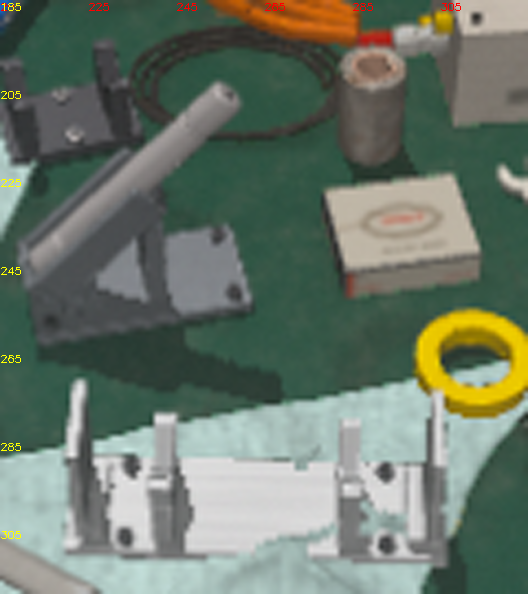

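Run:
```python
from h import *
np.set_printoptions(precision=4,suppress=True)
t=cam('top');s=cam('side')
print('end up',tri(t,(216.5,189.5),s,(256.5,207)), plane(t,[(216.5,189.5)],.183),plane(s,[(256.5,207)],.183))
print('rack corners z0-6mm',plane(t,[(213,201),(236,196.5),(227,151)],.006),plane(s,[(262,255),(213.5,261.5)],.003))
ht=plane(t,[(152.5,175.5),(169,176),(148.5,226),(165,227)],.012);hs=plane(s,[(235,291),(234,306.5),(293,291.5),(293,308)],.012)
print('stand',ht,hs,ht.mean(0),hs.mean(0))
vt=plane(t,[(264,160),(279,156)],.012);vs=plane(s,[(219.5,206.5),(222,215.5)],.012)
print('v',vt,vs,vt.mean(0),vs.mean(0))
print('vcorners',plane(t,[(265.5,175.5),(284.5,171)],.006),plane(s,[(210,220),(237,217)],.0))
print('stand corners side',plane(s,[(220.5,309.5),(305,312)],0))
print('bush',plane(t,[(263.5,230)],.085),'tape',plane(t,[(193.5,248)],.019))
print('spindle axis line top: mid', plane(t,[(215.5,170)],.112))
```

```text
end up (array([0.5359, 0.181 , 0.1812]), np.float64(0.0007402698806352944)) [[0.536  0.1807 0.183 ]] [[0.5355 0.183  0.183 ]]
rack corners z0-6mm [[0.5193 0.2155 0.006 ]
 [0.5337 0.1387 0.006 ]
 [0.6883 0.169  0.006 ]] [[0.5204 0.2188 0.003 ]
 [0.6759 0.2418 0.003 ]]
stand [[0.6065 0.4185 0.012 ]
 [0.6042 0.3628 0.012 ]
 [0.4376 0.4284 0.012 ]
 [0.4339 0.3734 0.012 ]] [[0.6047 0.3627 0.012 ]
 [0.6066 0.4164 0.012 ]
 [0.4331 0.3691 0.012 ]
 [0.4378 0.4259 0.012 ]] [0.5206 0.3958 0.012 ] [0.5206 0.3936 0.012 ]
v [[ 0.6549  0.0444  0.012 ]
 [ 0.6679 -0.006   0.012 ]] [[ 0.6674 -0.0045  0.012 ]
 [ 0.6564  0.0422  0.012 ]] [0.6614 0.0192 0.012 ] [0.6619 0.0189 0.012 ]
vcorners [[ 0.6033  0.0398  0.006 ]
 [ 0.6179 -0.0239  0.006 ]] [[0.6994 0.0514 0.    ]
 [0.6039 0.0392 0.    ]]
stand corners side [[0.6463 0.4181 0.    ]
 [0.4031 0.4328 0.    ]]
bush [[0.42   0.0469 0.085 ]] tape [[0.3646 0.2768 0.019 ]]
spindle axis line top: mid [[0.6054 0.1934 0.112 ]]
```

Both views agree within about 2 mm. The spindle's upper end is at (.536,.1815,.1825) with yaw about 10°. The V-block is at (.662,.019) with yaw about 13.5°. The stand is at (.5206,.3947) with yaw about -3.2°. Next I'll plan the move to a hover above the grasp point.

```bash
cat >> h.py <<'E'
def go(x,y,z,yaw,src=None):
    """target TCP, yaw = world angle of the bar direction (tool x = yaw+180); prints turn then tool shift after turn"""
    o=get_obs(); M=R.from_rotvec(o['tcp_rot']).as_matrix()
    cur=np.degrees(np.arctan2(M[1,0],M[0,0])); turn=-((yaw+180-cur+180)%360-180)
    p=np.array(src if src is not None else o['eef_pos'])
    M2=M@R.from_euler('z',turn,degrees=True).as_matrix()
    print('turn %.2f'%turn,'shift',np.round(M2.T@(np.array([x,y,z])-p)*1e3,1),'tilt z',np.round(M[:,2],4),'t',o['t'])
E
python3 -c "
from h import *
go(.48,-.25,.405,10); go(.5534,.1846,.405,10,[.48,-.25,.405])"
```

```text
turn 3.50 shift [-391.   294.1   -0.8] tilt z [-5.0e-04  1.8e-03 -1.0e+00] t 0.1
turn 3.50 shift [-147.8  415.3    0.8] tilt z [-5.0e-04  1.8e-03 -1.0e+00] t 0.1
```

arm_command([
  [0,0,0,3.5],
  [-35,26,0,0],
  [-39,29,0,0],
  [-39,29,0,0],
  [-39,29,0,0],
  [-39,29,0,0],
  [-39,29,0,0],
  [-39,29,0,0],
  [-39,29,0,0],
  [-39,29,0,0],
], jaw=0)

```text
t: 1.1
eef_pos: [0.4438, -0.2915, 0.4045]
tcp_rot: [0.274, -3.129, -0.0]
wrist_force: [-0.2, -0.7, -0.2]
opening: 1.0
grip_force: 0.0
```

arm_command([
  [-39,29,0,0],
  [-16,44,0,0],
  [-16,44,0,0],
  [-16,44,0,0],
  [-16,44,0,0],
  [-16,44,0,0],
  [-16,44,0,0],
  [-16,44,0,0],
  [-16,44,0,0],
  [-16,44,0,0],
])

```text
t: 2.1
eef_pos: [0.549, 0.159, 0.4044]
tcp_rot: [0.274, -3.129, 0.0]
wrist_force: [1.0, -0.2, 0.7]
opening: 0.999
grip_force: 0.0
```

```bash
python3 -c "
from h import *
go(.5534,.1846,.405,10)"
```

```text
turn 0.02 shift [-8.7 24.5 -0.6] tilt z [-6.e-04 -2.e-04 -1.e+00] t 2.1
```

arm_command([
  [-9,24,0,0],
  [0,0,0,0],
])

```text
t: 2.3
eef_pos: [0.5542, 0.1854, 0.4036]
tcp_rot: [0.28, -3.128, 0.0]
wrist_force: [-0.5, -0.1, -0.1]
opening: 0.999
grip_force: 0.0
```

```bash
python3 -c "
from h import *
o=get_obs();im=grab('wrist','w1.png');c=cam('wrist',o);print(o['eef_pos'],c[0])
d=np.array([.7071*np.cos(np.radians(10)),.7071*np.sin(np.radians(10)),-.7071]);e=np.array([.536,.1815,.1825])
P=[e,e+.025*d,e+.09*d];px=proj(c,P);print(px)
v=im[:,:,::-1].copy()
for q in px: cv2.circle(v,(int(q[0]),int(q[1])),3,(0,0,255),1)
cv2.imwrite('pics/w1b.png',v)"
```

```text
[0.55420813 0.18543024 0.40356153] [0.48207268 0.17370102 0.37206125]
[[250.57983192 184.59222431]
 [250.75634827 200.08409533]
 [251.08366644 228.83229686]]
```

View pics/w1b.png

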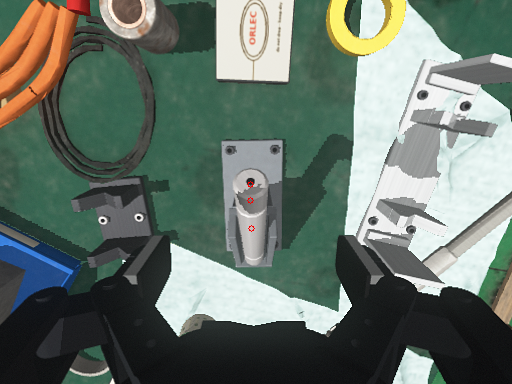

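The wrist view shows the end face at (250,183), which matches the prediction, with the bar centred between the fingers. The V-block holes are at (102,220) and (139,217). The stand holes are at (422,95), (465,105), (373,220) and (411,230).

```bash
python3 -c "
from h import *
c=cam('wrist',{'eef_pos':[.5542,.1854,.4036],'tcp_rot':[.28,-3.128,0]})
print(plane(c,[(102,220),(139,217)],.012).round(4))
p=plane(c,[(422,95),(465,105),(373,220),(411,230)],.012);print(p.round(4),p.mean(0))
go(.5534,.1846,.320,10)"
```

```text
[[ 0.6713 -0.0051  0.012 ]
 [ 0.6578  0.045   0.012 ]]
[[0.4357 0.3741 0.012 ]
 [0.4376 0.4299 0.012 ]
 [0.6046 0.3645 0.012 ]
 [0.6097 0.4213 0.012 ]] [0.52187951 0.39743693 0.012     ]
turn 0.14 shift [ 0.2  1.  83.7] tilt z [-1.7e-03 -8.0e-04 -1.0e+00] t 2.35
```

arm_command([
  [0,0,30,0],
  [0,0,30,0],
  [0,0,24,0],
  [0,0,0,0],
])

```text
t: 2.75
eef_pos: [0.5527, 0.1804, 0.317]
tcp_rot: [0.27, -3.122, 0.005]
wrist_force: [-0.2, -0.1, -0.9]
opening: 0.998
grip_force: 0.0
```

arm_command([
  [0,0,0,0],
  [0,0,0,0],
  [0,0,0,0],
  [0,0,0,0],
  [0,0,0,0],
  [0,0,0,0],
  [0,0,0,0],
  [0,0,0,0],
], jaw=255, squeeze=80)

```text
t: 3.55
eef_pos: [0.554, 0.1826, 0.3221]
tcp_rot: [-0.276, 3.128, 0.001]
wrist_force: [-3.0, 0.5, 6.1]
opening: 0.283
grip_force: 78.3
```

Gripped at about the right opening. Now I'll lift gently.

arm_command([
  [0,0,-5,0],
  [0,0,-12,0],
  [0,0,-20,0],
  [0,0,-20,0],
  [0,0,-20,0],
  [0,0,-20,0],
  [0,0,-20,0],
  [0,0,-10,0],
  [0,0,0,0],
])

```text
t: 4.45
eef_pos: [0.5539, 0.1822, 0.4492]
tcp_rot: [-0.274, 3.127, 0.002]
wrist_force: [0.0, -0.1, -2.5]
opening: 0.278
grip_force: 78.6
```

```bash
python3 -c "
from h import *
go(.5534,.1846,.320,10)
b=grab('side','s1.png');a=grab('wrist','w2.png')
v=np.hstack([cv2.resize(b[100:300,150:350],(400,400)),cv2.resize(a,(400,300)).copy() if 0 else cv2.resize(a[60:384,90:414],(400,400))])
cv2.imwrite('pics/m1.png',v[:,:,::-1])"
```

```text
turn -0.00 shift [  0.4   2.4 129.2] tilt z [ 0.0023  0.0014 -1.    ] t 4.45
```

View pics/m1.png

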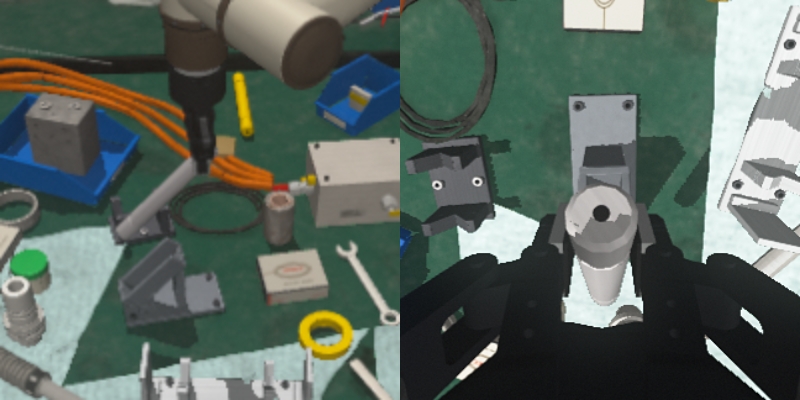

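The bar is held at about 45° in the jaws. The rack is untouched and the lower tip is at side px (208,218). Now I'll measure the bar's angle and plan the laying arc.

```bash
python3 -c "
from h import *
s=cam('side');o=get_obs();g=o['eef_pos']-[0,0,.155];u=np.array([np.cos(np.radians(10)),np.sin(np.radians(10)),0]);n=np.array([-u[1],u[0],0])
C,d=ray(s,[(208.5,218.5)]);d=d[0];P=C+d*((g-C)@n)/(d@n);r=P-g;print('tip rel',r@u,r[2],np.degrees(np.arctan2(-r[2],r@u)),np.linalg.norm(r))
yaw=14;U=np.array([np.cos(np.radians(yaw)),np.sin(np.radians(yaw))]);seat=np.array([.6625,.019])
def T(th,L=.121):
  th=np.radians(th);q=seat+U*(.046-L*np.cos(th)); return [*q,.058+.155+L*np.sin(th)]
p=T(45);print(p);go(p[0],p[1],.449,14);go(p[0],p[1],p[2]+.04,14)
prev=p
for th in(45,38,31,24,17,10,5,0):
  q=T(th);print(th,np.round(q,4),'back %.1f down %.1f'%(np.hypot(*(np.array(q)-prev)[:2])*1e3,(prev[2]-q[2])*1e3));prev=q
"
```

```text
tip rel 0.12835062863296556 -0.13161051300139825 45.718445170581546 0.18383473829221902
[np.float64(0.6241151781841597), np.float64(0.0094295890371652), np.float64(0.2985599205235722)]
turn -4.01 shift [ -26.6 -184.6   -2.4] tilt z [-2.2e-03 -5.0e-04 -1.0e+00] t 4.55
turn -4.01 shift [ -26.9 -184.6  108. ] tilt z [-2.2e-03 -5.0e-04 -1.0e+00] t 4.55
45 [0.6241 0.0094 0.2986] back 0.0 down 0.0
38 [0.6146 0.0071 0.2875] back 9.8 down 11.1
31 [0.6065 0.005  0.2753] back 8.4 down 12.2
24 [0.5999 0.0034 0.2622] back 6.8 down 13.1
17 [0.5949 0.0021 0.2484] back 5.2 down 13.8
10 [0.5915 0.0013 0.234 ] back 3.4 down 14.4
5 [0.5902 0.001  0.2235] back 1.4 down 10.5
0 [0.5897 0.0009 0.213 ] back 0.5 down 10.5
```

arm_command([
  [0,0,0,-4],
  [-3,-20,0,0],
  [-5,-35,0,0],
  [-5,-40,0,0],
  [-5,-40,0,0],
  [-5,-30,0,0],
  [-3,-20,0,0],
  [0,0,0,0],
])

```text
t: 5.35
eef_pos: [0.6245, 0.0067, 0.4453]
tcp_rot: [0.377, -3.115, 0.001]
wrist_force: [-1.1, 0.6, -2.9]
opening: 0.279
grip_force: 78.8
```

arm_command([
  [0,0,10,0],
  [0,0,25,0],
  [0,0,25,0],
  [0,0,25,0],
  [0,0,15,0],
  [0,0,8,0],
  [0,0,0,0],
])

```text
t: 6.05
eef_pos: [0.6233, 0.0099, 0.3378]
tcp_rot: [0.384, -3.114, 0.0]
wrist_force: [-0.5, -0.9, -2.4]
opening: 0.282
grip_force: 78.8
```

```bash
python3 -c "
from h import *
go(.6241,.0094,.3386,14)
o=get_obs();b=grab('side','s2.png');a=grab('wrist','w3.png')
v=np.hstack([cv2.resize(b[100:300,150:350],(400,400)),cv2.resize(a[60:384,90:414],(400,400))])
cv2.imwrite('pics/m2.png',v[:,:,::-1])"
```

```text
turn 0.07 shift [-0.6 -0.6 -0.8] tilt z [-3.8e-03 -6.0e-04 -1.0e+00] t 6.05
```

View pics/m2.png

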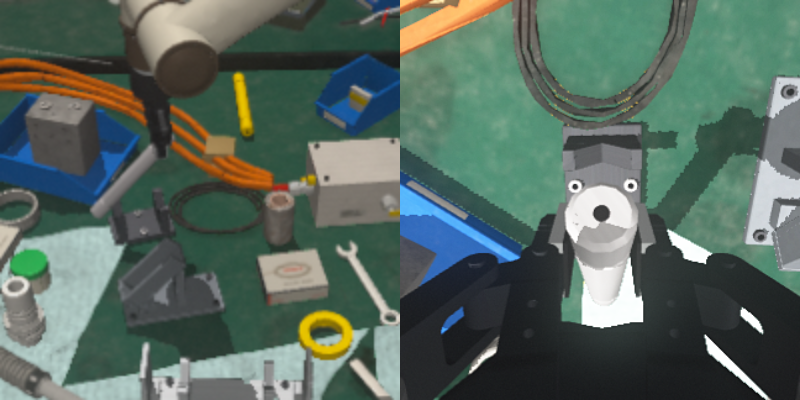

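The bar is centred over the near V: the upright is at (603,150) and the bar axis at column 601 in the right panel. Now I'll lower to contact.

arm_command([
  [0,0,12,0],
  [0,0,12,0],
  [0,0,8,0],
  [0,0,3,0],
  [0,0,2,0],
  [0,0,0,0],
])

```text
t: 6.75
eef_pos: [0.6249, 0.0095, 0.3036]
tcp_rot: [-0.384, 3.113, 0.001]
wrist_force: [2.6, 2.6, -0.5]
opening: 0.28
grip_force: 79.0
```

arm_command([
  [5,0,8,0],
  [5,0,8,0],
  [4,0,6,0],
  [4,0,6,0],
  [0,0,0,0],
])

```text
t: 7.25
eef_pos: [0.6054, 0.0049, 0.2732]
tcp_rot: [0.383, -3.115, -0.001]
wrist_force: [0.7, 6.1, 0.4]
opening: 0.283
grip_force: 78.7
```

arm_command([
  [4,1,7,0],
  [3,1,6,0],
  [3,0,7,0],
  [2,0,7,0],
  [0,0,0,0],
])

```text
t: 7.75
eef_pos: [0.5932, 0.003, 0.246]
tcp_rot: [0.38, -3.114, 0.001]
wrist_force: [-1.5, -1.4, 1.8]
opening: 0.279
grip_force: 78.4
```

```bash
python3 -c "
from h import *
go(.5897,.0009,.213,14)
o=get_obs();print(o['wrist_force'],o['moment']);b=grab('side','s3.png');a=grab('wrist','w4.png')
v=np.hstack([cv2.resize(b[130:270,150:290],(400,400),interpolation=2),cv2.resize(a[60:384,90:414],(400,400))])
cv2.imwrite('pics/m3.png',v[:,:,::-1])"
```

```text
turn -0.07 shift [ 3.8 -1.1 33. ] tilt z [-0.0046 -0.0013 -1.    ] t 7.75
[-1.47381511 -1.37991436  1.83080514] [-0.07289841 -0.02475083  0.00058301]
```

View pics/m3.png

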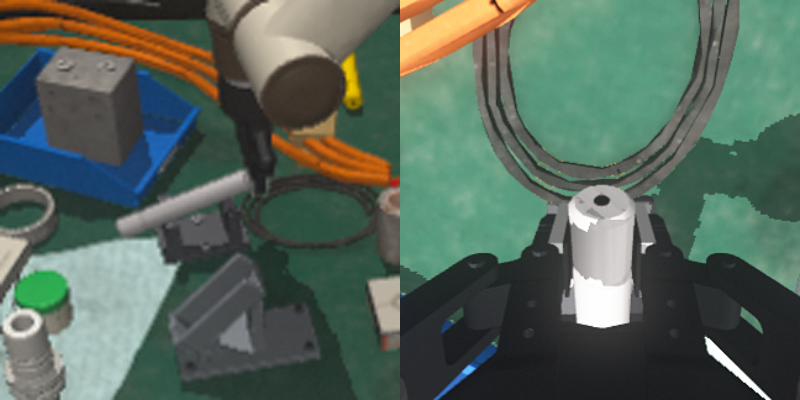

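The bar has pivoted to about 15°, resting on the far V. I'll carry on lowering it.

arm_command([
  [2,0,8,0],
  [1,0,8,0],
  [1,0,7,0],
  [0,0,4,0],
  [0,0,2,0],
  [0,0,0,0],
])

```text
t: 8.45
eef_pos: [0.5896, 0.0025, 0.2177]
tcp_rot: [0.382, -3.115, 0.0]
wrist_force: [-4.8, -1.6, 4.7]
opening: 0.277
grip_force: 78.5
```

arm_command([
  [0,0,2,0],
  [0,0,2,0],
  [0,0,0,0],
])

```text
t: 8.75
eef_pos: [0.5902, 0.0023, 0.2152]
tcp_rot: [0.385, -3.116, 0.002]
wrist_force: [-5.6, -3.9, 8.6]
opening: 0.28
grip_force: 79.1
```

arm_command([
  [0,0,1.5,0],
  [0,0,1.5,0],
  [0,0,0,0],
])

```text
t: 9.05
eef_pos: [0.5905, 0.0018, 0.214]
tcp_rot: [0.387, -3.117, 0.004]
wrist_force: [-7.7, -6.0, 15.5]
opening: 0.279
grip_force: 80.2
```

```bash
python3 -c "
from h import *
b=grab('side','s4.png')
v=cv2.resize(b[165:245,180:280],(800,600) and (750,600),interpolation=2)
cv2.imwrite('pics/m4.png',v[:,:,::-1])
s=cam('side');u=np.array([np.cos(np.radians(14)),np.sin(np.radians(14)),0]);S=np.array([.6625,.019,.058])
print((proj(s,[S-u*.1,S+u*.1,S+[0,0,.013]])-[180,165])*7.5)"
```

```text
[[505.06898947 234.74140665]
 [ 85.41066808 313.7909154 ]
 [295.3689707  253.24850972]]
```

View pics/m4.png

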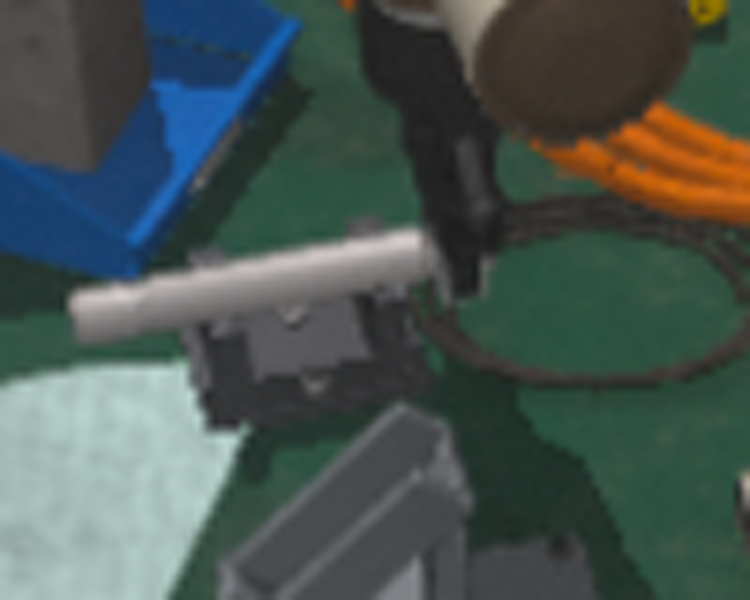

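The bar lies level in both Vs. Its far end is at (80,316) against a predicted (85,314), so I'll release it.

arm_command([
  [0,0,-1.5,0],
  [0,0,0,0],
])

```text
t: 9.3
eef_pos: [0.5905, 0.0019, 0.2145]
tcp_rot: [0.385, -3.118, 0.002]
wrist_force: [-6.3, -3.9, 10.0]
opening: 0.279
grip_force: 79.0
```

arm_command([
  [0,0,0,0],
  [0,0,0,0],
  [0,0,0,0],
  [0,0,0,0],
  [0,0,0,0],
  [0,0,0,0],
  [0,0,0,0],
], jaw=0)

```text
t: 10.0
eef_pos: [0.5905, 0.0028, 0.2131]
tcp_rot: [0.383, -3.118, 0.0]
wrist_force: [0.3, -0.1, -0.6]
opening: 0.997
grip_force: 0.0
```

arm_command([
  [0,0,-10,0],
  [0,0,-25,0],
  [0,0,-35,0],
  [0,0,-40,0],
  [0,0,-30,0],
  [0,0,-15,0],
  [0,0,0,0],
  [0,0,0,0],
])

```text
t: 10.8
eef_pos: [0.59, 0.0027, 0.3682]
tcp_rot: [0.383, -3.118, -0.001]
wrist_force: [0.1, 0.5, -0.6]
opening: 0.997
grip_force: 0.0
```

```bash
python3 -c "
from h import *
o=get_obs();a=grab('wrist','w5.png');c=cam('wrist',o)
u=np.array([np.cos(np.radians(14)),np.sin(np.radians(14)),0]);S=np.array([.6625,.019,.058])
px=proj(c,[S-u*.1,S+u*.1,S]);print(px,o['t'])
v=a[:,:,::-1].copy()
for q in px: cv2.circle(v,(int(q[0]),int(q[1])),3,(0,0,255),1)
cv2.imwrite('pics/w5b.png',v)"
```

```text
[[250.08166668 152.74227154]
 [250.59979778 317.87597916]
 [250.36598907 242.88338288]] 10.8
```

View pics/w5b.png

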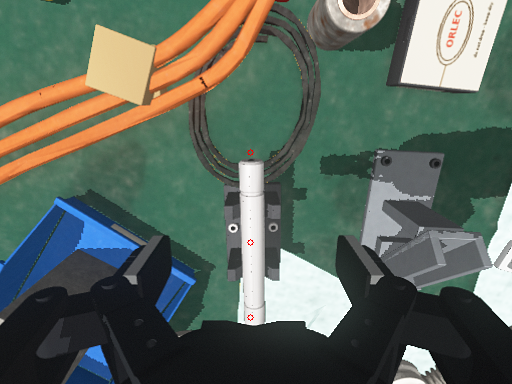

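The bar rests in the V-block, with the near end at (251,160) and the grooves at about (251,196) and (254,305). I'll measure its middle from the grooves and edges.

```bash
python3 -c "
from h import *
o=get_obs();c=cam('wrist',o);im=cv2.imread('pics/w5.png');g=im.min(2).astype(int)
for r in range(165,300,15):
  row=g[r,225:285];x=np.where(row>130)[0];print(r,225+x.min() if len(x) else 0,225+x.max() if len(x) else 0,end=' | ')
print();print('col 248..256 mean',[(r,int(g[r,247:256].mean())) for r in list(range(154,168))+list(range(188,202))+list(range(298,314))])
P=plane(c,[(251,160),(251.3,196),(254,305)],.071);print(P.round(4))
C=(P[1]+P[2])/2;d=P[2]-P[1];print('groove sep',np.linalg.norm(d),'mid',C,'yaw',np.degrees(np.arctan2(d[1],d[0])))
"
```

```text
165 239 262 | 180 239 262 | 195 240 263 | 210 240 263 | 225 229 276 | 240 241 263 | 255 242 284 | 270 242 284 | 285 240 284 | 
col 248..256 mean [(154, 78), (155, 79), (156, 80), (157, 80), (158, 83), (159, 69), (160, 62), (161, 108), (162, 169), (163, 202), (164, 206), (165, 234), (166, 244), (167, 243), (188, 241), (189, 241), (190, 241), (191, 238), (192, 226), (193, 237), (194, 243), (195, 235), (196, 198), (197, 238), (198, 244), (199, 242), (200, 242), (201, 243), (298, 237), (299, 238), (300, 238), (301, 237), (302, 238), (303, 238), (304, 237), (305, 230), (306, 237), (307, 223), (308, 210), (309, 222), (310, 238), (311, 237), (312, 230), (313, 238)]
[[ 0.5691 -0.0033  0.071 ]
 [ 0.6043  0.0057  0.071 ]
 [ 0.7287  0.0396  0.071 ]]
groove sep 0.1289981228372112 mid [0.66648409 0.02268022 0.071     ] yaw 15.241234291349883
```

```bash
python3 -c "
from h import *
go(.667,.0226,.3,15)"
```

```text
turn -1.01 shift [-79.7  -0.7  67.1] tilt z [-0.002  0.    -1.   ] t 10.85
```

arm_command([
  [0,0,0,-1],
  [-25,0,10,0],
  [-30,0,20,0],
  [-25,-0.5,20,0],
  [0,0,17,0],
  [0,0,0,0],
  [0,0,0,0],
])

```text
t: 11.55
eef_pos: [0.6678, 0.0229, 0.3003]
tcp_rot: [0.411, -3.112, 0.001]
wrist_force: [0.4, 0.5, 0.9]
opening: 1.002
grip_force: 0.0
```

```bash
python3 -c "
from h import *
go(.667,.0226,.213,15)
o=get_obs();a=grab('wrist','w6.png');c=cam('wrist',o);g=a.min(2).astype(int)
for r in range(100,330,10):
  row=g[r,215:290];x=np.where(row>150)[0];print(r,215+x.min() if len(x) else 0,215+x.max() if len(x) else 0,int(g[r,248:256].mean()),end=' | ')
u=np.array([np.cos(np.radians(15)),np.sin(np.radians(15)),0]);S=np.array([.667,.0226,.071])
print(proj(c,[S-u*.1,S-u*.068,S,S+u*.068]))
print([(r,int(g[r,248:256].mean())) for r in range(70,180)])"
```

```text
turn 0.04 shift [ 0.6 -0.  87.3] tilt z [-0.0022 -0.001  -1.    ] t 11.55
100 235 267 239 | 110 235 266 242 | 120 235 268 248 | 130 235 267 248 | 140 235 267 247 | 150 236 267 246 | 160 236 267 246 | 170 236 267 245 | 180 219 284 244 | 190 236 265 244 | 200 237 265 155 | 210 237 265 155 | 220 237 289 240 | 230 237 289 232 | 240 237 289 239 | 250 234 289 238 | 260 234 289 229 | 270 233 289 237 | 280 232 289 237 | 290 231 289 239 | 300 230 289 239 | 310 230 289 238 | 320 230 289 234 | [[251.43709949  59.31102733]
 [251.48429733 110.58035887]
 [251.56921617 204.62521771]
 [251.63823949 282.88297588]]
[(70, 248), (71, 247), (72, 241), (73, 241), (74, 245), (75, 247), (76, 247), (77, 247), (78, 247), (79, 247), (80, 247), (81, 246), (82, 246), (83, 246), (84, 240), (85, 241), (86, 240), (87, 240), (88, 244), (89, 246), (90, 246), (91, 246), (92, 246), (93, 246), (94, 246), (95, 246), (96, 245), (97, 245), (98, 246), (99, 245), (100, 239), (101, 239), (102, 243), (103, 245), (104, 245), (105, 245), (106, 245), (107, 245), (108, 245), (109, 246), (110, 242), (111, 213), (112, 230), (113, 249), (114, 247), (115, 239), (116, 237), (117, 213), (118, 230), (119, 250), (120, 248), (121, 248), (122, 248), (123, 248), (124, 248), (125, 248), (126, 248), (127, 248), (128, 248), (129, 248), (130, 248), (131, 248), (132, 247), (133, 247), (134, 247), (135, 247), (136, 247), (137, 247), (138, 247), (139, 243), (140, 247), (141, 247), (142, 247), (143, 247), (144, 246), (145, 247), (146, 246), (147, 247), (148, 246), (149, 247), (150, 246), (151, 242), (152, 246), (153, 246), (154, 246), (155, 246), (156, 246), (157, 246), (158, 246), (159, 246), (160, 246), (161, 246), (162, 245), (163, 245), (164, 241), (165, 246), (166, 245), (167, 245), (168, 245), (169, 245), (170, 245), (171, 245), (172, 245), (173, 245), (174, 244), (175, 237), (176, 240), (177, 244), (178, 244), (179, 244)]
```

The near groove is at row 114 (predicted 111), so the centre is about 2 mm further out. The lateral position matches.

arm_command([
  [-1.5,0,20,0],
  [0,0,30,0],
  [0,0,25,0],
  [0,0,12,0],
  [0,0,0,0],
  [0,0,0,0],
])

```text
t: 12.2
eef_pos: [0.6699, 0.0235, 0.2159]
tcp_rot: [-0.411, 3.112, -0.0]
wrist_force: [0.5, 0.0, -0.2]
opening: 0.998
grip_force: 0.0
```

arm_command([
  [0,0,0,0],
  [0,0,0,0],
  [0,0,0,0],
  [0,0,0,0],
  [0,0,0,0],
  [0,0,0,0],
  [0,0,0,0],
  [0,0,0,0],
], jaw=255, squeeze=80)

```text
t: 13.0
eef_pos: [0.6697, 0.0225, 0.2153]
tcp_rot: [-0.41, 3.114, -0.002]
wrist_force: [0.1, -6.2, 4.3]
opening: 0.277
grip_force: 78.3
```

```bash
python3 -c "
from h import *
go(.669,.0231,.213,15)"
```

```text
turn 0.02 shift [0.6 0.8 2.3] tilt z [ 0.0013 -0.0011 -1.    ] t 13.0
```

arm_command([
  [0,0,-5,0],
  [0,0,-15,0],
  [0,0,-30,0],
  [0,0,-35,0],
  [0,0,-35,0],
  [0,0,-35,0],
  [0,0,-20,0],
  [0,0,-5,6],
  [0,0,0,6],
  [0,0,0,6],
])

```text
t: 14.0
eef_pos: [0.6688, 0.024, 0.3947]
tcp_rot: [-0.088, -3.14, -0.002]
wrist_force: [-0.1, -0.9, -3.6]
opening: 0.28
grip_force: 78.6
```

```bash
python3 -c "
from h import *
go(.521,.3956,.395,-3.1);print(get_obs()['opening'],get_obs()['wrist_force'])"
```

```text
turn -0.12 shift [1.677e+02 3.630e+02 3.000e-01] tilt z [-3.0e-04  1.4e-03 -1.0e+00] t 14.0
0.27986051442248133 [-0.12626336 -0.91353873 -3.61656327]
```

arm_command([
  [10,20,0,0],
  [18,40,0,0],
  [19,41,0,0],
  [19,41,0,0],
  [19,41,0,0],
  [19,41,0,0],
  [19,41,0,0],
  [19,41,0,0],
  [17,37,0,0],
  [9,20,0,0],
])

```text
t: 15.0
eef_pos: [0.5182, 0.3978, 0.3942]
tcp_rot: [-0.077, -3.139, -0.001]
wrist_force: [1.2, -0.7, -2.3]
opening: 0.277
grip_force: 78.9
```

arm_command([
  [0,0,10,0],
  [0,0,20,0],
  [0,0,10,0],
  [0,0,0,0],
  [0,0,0,0],
])

```text
t: 15.5
eef_pos: [0.5208, 0.3943, 0.3545]
tcp_rot: [0.083, 3.14, -0.0]
wrist_force: [-0.3, 0.1, -2.6]
opening: 0.276
grip_force: 78.9
```

```bash
python3 -c "
from h import *
go(.521,.3956,.355,-3.1)
o=get_obs();im=grab('wrist','w7.png');c=cam('wrist',o);g=cv2.cvtColor(im,cv2.COLOR_RGB2GRAY)
u=np.array([np.cos(np.radians(-3.1)),np.sin(np.radians(-3.1)),0]);n=np.array([-u[1],u[0],0]);S=np.array([.521,.3956,.012])
px=proj(c,[S+a*u*.0855+b*n*.028 for a,b in((-1,1),(-1,-1),(1,1),(1,-1))]);print(px)
for q in px:
  x,y=np.round(q).astype(int)
  if 15<x<497 and 15<y<369:
    w=g[y-14:y+15,x-14:x+15];m=(w<90).astype(np.uint8);k,l,st,ce=cv2.connectedComponentsWithStats(m)
    print((x,y),[(st[i,4],np.round(ce[i]+[x-14,y-14],1)) for i in range(1,k) if st[i,4]>8], int(w.min()),int(np.median(w)))
# bar ends in top/side
t=grab('top','t7.png');s=grab('side','s7.png')
"
```

```text
turn 0.08 shift [-0.1  1.3 -0.5] tilt z [ 2.e-04 -2.e-04 -1.e+00] t 15.5
[[280.2760316   91.35367869]
 [226.90118099  91.2650795 ]
 [276.18215452 238.88173169]
 [230.44581281 238.80753184]]
(np.int64(280), np.int64(91)) [] 68 191
(np.int64(227), np.int64(91)) [] 121 226
(np.int64(276), np.int64(239)) [(np.int32(312), array([284.3, 240.7]))] 39 134
(np.int64(230), np.int64(239)) [(np.int32(362), array([222.4, 240.2]))] 34 96
```

```bash
python3 -c "
from h import *
o=get_obs();im=cv2.imread('pics/w7.png');c=cam('wrist',o);g=cv2.cvtColor(im,cv2.COLOR_BGR2GRAY)
for x,y in((280,91),(227,91)):
  w=g[y-20:y+21,x-20:x+21];m=(w<np.median(w)-50).astype(np.uint8);k,l,st,ce=cv2.connectedComponentsWithStats(m)
  print([(int(st[i,4]),st[i,:4].tolist(),np.round(ce[i]+[x-20,y-20],1)) for i in range(1,k) if st[i,4]>6])
  print(w[::3,::3])
"
```

```text
[(347, [12, 0, 17, 41], array([281. ,  92.9]))]
[[226 219 211 205 194 181 153 137 173 182 219 227 227 225]
 [226 218 211 205 191 180 150 136 151 182 208 225 225 224]
 [227 218 212 203 192 179 151 135 170 208 198 232 234 234]
 [226 219 209 203 191 176 151 133 247 237 217 234 237 238]
 [226 218 210 202 190 175 148 133 245 237 212 233 235 239]
 [227 219 209 202 190 175 148 134 237 239 210 233 235 236]
 [226 219 207 199 188 174 148 136 100 186 202 234 235 236]
 [226 218 207 200 189 173 148 136  68 167 199 235 237 236]
 [225 218 207 199 186 172 147 135  88 206 170 238 237 233]
 [225 217 206 199 187 172 148 136 179 240 164 235 231 225]
 [225 219 205 198 186 170 148 130 242 238 144 230 224 221]
 [225 216 205 197 182 167 147 129 149 146 239 230 232 234]
 [224 218 205 196 183 168 147 133 158 154 238 232 234 234]
 [190 175 170 165 159 142 126 125 157 152 236 232 233 230]]
[(7, [15, 19, 2, 6], array([222.9,  92.6])), (28, [19, 38, 17, 3], array([232.5, 110.3]))]
[[232 232 228 232 229 236 191 206 214 219 226 231 236 240]
 [232 234 228 228 232 237 191 204 213 219 226 231 237 240]
 [234 235 235 236 230 238 191 206 216 218 226 233 238 241]
 [236 236 237 238 227 237 192 204 216 220 226 233 238 242]
 [233 237 238 240 227 235 191 206 219 219 227 233 238 243]
 [233 236 240 239 226 238 192 207 217 221 227 233 240 243]
 [234 234 238 237 199 236 192 207 217 220 228 234 239 243]
 [239 230 231 234 194 194 195 204 215 220 228 234 240 243]
 [231 233 236 236 188 232 193 204 215 222 228 235 240 244]
 [231 236 238 237 170 242 192 206 215 221 229 235 240 244]
 [238 240 238 234 190 242 194 204 215 221 230 236 241 245]
 [236 235 234 231 234 242 193 206 218 224 230 235 242 245]
 [236 235 235 231 234 241 193 207 217 225 230 236 242 245]
 [237 237 237 235 236 242 194 155 163 170 171 177 188 204]]
```

```bash
python3 -c "
from h import *
o=get_obs();c=cam('wrist',o);g=cv2.cvtColor(cv2.imread('pics/w7.png'),cv2.COLOR_BGR2GRAY)
u=np.array([np.cos(np.radians(-3.1)),np.sin(np.radians(-3.1)),0]);S=o['eef_pos']-[0,0,.1573-.013]
print(proj(c,[S-u*.1,S-u*.068]));col=g[0:180,240:262].mean(1).astype(int);d=np.abs(np.diff(col));print([(i,int(d[i]),int(col[i])) for i in np.where(d>8)[0]])
t=cam('top');gt=cv2.imread('pics/t7.png').min(2)
sd=cam('side');print('side bar ends pred',proj(sd,[S-[0,0,.013]-u*.1,S-[0,0,.013]+u*.1]));
gs=cv2.imread('pics/s7.png').min(2);q=proj(sd,[S-[0,0,.013]-u*.1,S-[0,0,.013]+u*.1]).round().astype(int)
for x,y in q: print(gs[y,x-12:x+13])
"
```

```text
[[249.6961751   24.6717314 ]
 [249.85850889 117.18346855]]
[(np.int64(23), 25, 72), (np.int64(24), 55, 97), (np.int64(25), 24, 152), (np.int64(28), 10, 172), (np.int64(29), 26, 162), (np.int64(30), 36, 188), (np.int64(109), 40, 232), (np.int64(111), 29, 186), (np.int64(112), 24, 215), (np.int64(119), 34, 234), (np.int64(120), 33, 200), (np.int64(121), 22, 167), (np.int64(122), 46, 189)]
side bar ends pred [[302.44980321 259.47886624]
 [225.26474765 257.94185453]]
[155 142 154 155 154 155 156 155 156 157 160 157 129  13   0   0   0   0
   0   0   0   0   0   0   0]
[ 62  62  51  46  47  57  64  67  68  69  67  69 120 146 151 150 150 151
 151 152 152 154 156 135 149]
```

The bar is centred in the grip within 1 mm and sits over the stand. Lowering now.

arm_command([
  [0,1,15,0],
  [0,0,25,0],
  [0,0,25,0],
  [0,0,25,0],
  [0,0,18,0],
  [0,0,10,0],
  [0,0,4,0],
  [0,0,2,0],
  [0,0,0,0],
  [0,0,0,0],
])

```text
t: 16.65
eef_pos: [0.5208, 0.3959, 0.2314]
tcp_rot: [0.082, 3.139, 0.002]
wrist_force: [0.1, 0.8, -3.3]
opening: 0.279
grip_force: 78.9
```

arm_command([
  [0,0,2,0],
  [0,0,1.5,0],
  [0,0,1.5,0],
  [0,0,1,0],
  [0,0,0,0],
  [0,0,0,0],
])

```text
t: 17.25
eef_pos: [0.5206, 0.3955, 0.2257]
tcp_rot: [0.081, 3.14, -0.0]
wrist_force: [-2.3, -2.0, 5.0]
opening: 0.279
grip_force: 79.8
```

arm_command([
  [0,0,0.7,0],
  [0,0,0,0],
  [0,0,0,0],
])

```text
t: 17.55
eef_pos: [0.5206, 0.3955, 0.2257]
tcp_rot: [0.081, 3.14, -0.0]
wrist_force: [-3.6, -3.6, 8.2]
opening: 0.276
grip_force: 80.1
```

arm_command([
  [0,0,0,0],
  [0,0,0,0],
  [0,0,0,0],
  [0,0,0,0],
  [0,0,0,0],
  [0,0,0,0],
  [0,0,0,0],
], jaw=0)

```text
t: 18.25
eef_pos: [0.5205, 0.3957, 0.2234]
tcp_rot: [-0.082, -3.14, 0.0]
wrist_force: [-1.1, -0.6, -0.2]
opening: 1.001
grip_force: 0.0
```

arm_command([
  [0,0,-8,0],
  [0,0,-20,0],
  [0,0,-30,0],
  [0,0,-40,0],
  [0,0,-40,0],
  [0,0,-30,0],
  [0,0,-12,0],
  [0,0,0,0],
  [0,0,0,0],
])

```text
t: 19.15
eef_pos: [0.5202, 0.3954, 0.402]
tcp_rot: [-0.082, -3.138, 0.002]
wrist_force: [0.3, 0.4, -0.6]
opening: 1.003
grip_force: 0.0
```

```bash
python3 -c "
from h import *
o=get_obs();im=grab('wrist','w8.png');c=cam('wrist',o);g=cv2.cvtColor(im,cv2.COLOR_RGB2GRAY);print(o['t'],o['wrist_force'])
u=np.array([np.cos(np.radians(-3.1)),np.sin(np.radians(-3.1)),0]);S=np.array([.521,.3956,.081])
print(proj(c,[S-u*.1,S-u*.068,S]));col=g[20:200,242:258].mean(1).astype(int);d=np.abs(np.diff(col));print([(int(i)+20,int(d[i]),int(col[i])) for i in np.where(d>10)[0]])
s=grab('side','s8.png');sd=cam('side');S=S-[0,0,.013];q=proj(sd,[S-u*.1,S+u*.1]).round().astype(int);print(q)
for x,y in q: print(s.min(2)[y,x-10:x+11])
for x,y in proj(sd,[S-u*.03,S+u*.03]).round().astype(int): print(s.min(2)[y-10:y+11,x])
top=grab('top','t8.png');a=cv2.imread('pics/t0.png')[:,:,::-1]
for n,(x,y) in dict(bush=(263,230),tape=(193,248)).items(): print(n,np.abs(top[y-14:y+15,x-14:x+15].astype(int)-a[y-14:y+15,x-14:x+15]).mean())
"
```

```text
19.15 [ 0.28157931  0.39992277 -0.61970543]
[[252.93951778  76.0996925 ]
 [252.8922209  110.57157855]
 [252.80120041 176.75759376]]
[(46, 23, 74), (47, 42, 97), (48, 32, 139), (49, 19, 171), (50, 15, 190), (54, 21, 211), (61, 28, 234), (62, 66, 206), (63, 53, 140), (72, 57, 84), (73, 86, 141), (75, 55, 224), (77, 27, 175), (78, 13, 202), (106, 13, 218), (107, 28, 205), (108, 36, 177), (110, 12, 213), (111, 35, 201), (112, 52, 166)]
[[299 289]
 [228 288]]
[147 160 159 161 161 161 162 162 162 155 147 157 144  82 135 201 194 178
 155 160 163]
[168 159 186 210 149  67  69  68 128 152 140 140 148 148 148 148 151 152
 152 152 143]
[157 159 158 158 153 152 169 181 177 168 154 136 120 111 147 198 202 204
 201 200 201]
[ 58  90 155 173 177 167 173 171 168 162 159 141 124 110  96 200 203 207
 204 201 203]
bush 0.6500198176773682
tape 0.5774871185097107
```

The bar's ends, grooves and height match the seat in both views: near end at row about 75 (predicted 76), groove at about 110 (predicted 110.6). There is a gap at both stops, and the bush and tape haven't moved. Handing in.

```bash
python3 -c "
from h import *
print(sign_off())"
```

```text
the job is handed in; nothing more can be done
None
```

The spindle was laid level in the twin V-block and released, then moved by its middle into both V rests of the inspection stand and released. The job was handed in at about 19 s, with the bush and tape roll where they started.

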